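# Find the weak leaf-spring contact

### The job

Three like contact holders, each with a clamped leaf spring, stand in the bays of the check stand, and one leaf has lost its spring. Working from left to right as the robot sees them, press each leaf's free tip gently down onto its stop and keep it there for about half a second, feeling how stiff it is and taking care not to overload it once it is on the stop; then take the holder with the weak leaf and set it down upright and flat in the red tray, leaving the other two in their bays and the brass weights undisturbed.

Things in the scene. Friction and masses are not known exactly. Their poses are not given: they have to be found in the camera images.
- stand: Aluminium check stand, a 112 (x) x 290 (y) x 6 mm plate on the bench, fixed. Origin: centre of its underside; x away from the robot, y to the left, z up. Three bays at y = +95 (left), 0 and -95 mm, one holder in each, tip toward the robot; low blue fences (top 15 mm above the bench) leave 3 mm of play round a holder.
- reject_tray: Red open tray 155 (x) x 140 (y) x 22 mm high, walls and floor 4 mm thick, fixed on the bench. Origin: centre of its underside; z up.
- tip_a (a point): Top of the brass rivet (11 mm across) at the free tip of the steel leaf (14 mm wide) of holder A: press here, straight down. At rest 41 mm above the bench; moves with the leaf. A rubber-capped stop screw under it ends the free stroke after 7 to 11 mm, differently on each holder. A sound leaf resists with 0.8 to 1.2 N per mm, a weak one with less than half; over 24 N overbends a leaf.
- grip_a (a point): Contact holder A, loose, 0.28 kg: centre of its grey clamp block, 30 x 30 mm; grasp across its y sides. Point is 30 mm above the holder's underside, 28 mm on the +x side of its centre, 67 mm from the rivet. Block top 51 mm above the underside; black base 96 (x) x 34 (y) x 10 mm. x runs from tip to clamp, z up. All holders look alike; the weak one must be felt.
- leaf_a (a joint): Bend of the leaf of holder A: 0 at rest, grows as the tip is pressed down, 0.0192 rad per mm of tip stroke (52 mm arm). It meets the rubber stop between 0.14 and 0.21 rad, at 7 to 11 N if sound, 3 to 5 N if weak; from there the resistance rises by 4 N or more per mm. It springs back when let go.
- tip_b (a point): Top of the brass rivet (11 mm across) at the free tip of the steel leaf (14 mm wide) of holder B: press here, straight down. At rest 41 mm above the bench; moves with the leaf. A rubber-capped stop screw under it ends the free stroke after 7 to 11 mm, differently on each holder. A sound leaf resists with 0.8 to 1.2 N per mm, a weak one with less than half; over 24 N overbends a leaf.
- grip_b (a point): Contact holder B, loose, 0.28 kg: centre of its grey clamp block, 30 x 30 mm; grasp across its y sides. Point is 30 mm above the holder's underside, 28 mm on the +x side of its centre, 67 mm from the rivet. Block top 51 mm above the underside; black base 96 (x) x 34 (y) x 10 mm. x runs from tip to clamp, z up. All holders look alike; the weak one must be felt.
- leaf_b (a joint): Bend of the leaf of holder B: 0 at rest, grows as the tip is pressed down, 0.0192 rad per mm of tip stroke (52 mm arm). It meets the rubber stop between 0.14 and 0.21 rad, at 7 to 11 N if sound, 3 to 5 N if weak; from there the resistance rises by 4 N or more per mm. It springs back when let go.
- tip_c (a point): Top of the brass rivet (11 mm across) at the free tip of the steel leaf (14 mm wide) of holder C: press here, straight down. At rest 41 mm above the bench; moves with the leaf. A rubber-capped stop screw under it ends the free stroke after 7 to 11 mm, differently on each holder. A sound leaf resists with 0.8 to 1.2 N per mm, a weak one with less than half; over 24 N overbends a leaf.
- grip_c (a point): Contact holder C, loose, 0.28 kg: centre of its grey clamp block, 30 x 30 mm; grasp across its y sides. Point is 30 mm above the holder's underside, 28 mm on the +x side of its centre, 67 mm from the rivet. Block top 51 mm above the underside; black base 96 (x) x 34 (y) x 10 mm. x runs from tip to clamp, z up. All holders look alike; the weak one must be felt.
- leaf_c (a joint): Bend of the leaf of holder C: 0 at rest, grows as the tip is pressed down, 0.0192 rad per mm of tip stroke (52 mm arm). It meets the rubber stop between 0.14 and 0.21 rad, at 7 to 11 N if sound, 3 to 5 N if weak; from there the resistance rises by 4 N or more per mm. It springs back when let go.
- weight_500: Brass check weight with a knob, 34 mm across, 48 mm high, loose, a bystander. Origin: centre of its underside.
- weight_200: Brass check weight with a knob, 26 mm across, 40 mm high, loose, a bystander. Origin: centre of its underside.
- weight_100: Brass check weight with a knob, 21 mm across, 35 mm high, loose, a bystander. Origin: centre of its underside.

How it is judged (in metres and radians):
On the way, in this order (a step that is already met when the one before it is completed fails the run):
1. the leaf in the left bay is pressed onto its stop and kept there (((value of joint leaf_a above 0.1322 rad and y of grip_a in the frame of stand between 0.05 and 0.14 m) or (value of joint leaf_b above 0.1611 rad and y of grip_b in the frame of stand between 0.05 and 0.14 m) or (value of joint leaf_c above 0.1899 rad and y of grip_c in the frame of stand between 0.05 and 0.14 m))), for 0.2 s.
2. then the leaf in the middle bay (((value of joint leaf_a above 0.1322 rad and y of grip_a in the frame of stand between -0.045 and 0.045 m) or (value of joint leaf_b above 0.1611 rad and y of grip_b in the frame of stand between -0.045 and 0.045 m) or (value of joint leaf_c above 0.1899 rad and y of grip_c in the frame of stand between -0.045 and 0.045 m))), for 0.2 s.
3. then the leaf in the right bay (((value of joint leaf_a above 0.1322 rad and y of grip_a in the frame of stand between -0.14 and -0.05 m) or (value of joint leaf_b above 0.1611 rad and y of grip_b in the frame of stand between -0.14 and -0.05 m) or (value of joint leaf_c above 0.1899 rad and y of grip_c in the frame of stand between -0.14 and -0.05 m))), for 0.2 s.
At the end, for the whole second after the job is handed in: The holder with the weak leaf stands upright (within 0.06 rad) and flat on the floor of the red tray, at rest and released; the other two holders stand upright in their bays, within 15 mm of where they began (x of grip_b in the frame of reject_tray between -0.08 and 0.08 m and y of grip_b in the frame of reject_tray between -0.065 and 0.065 m and height (world z) of grip_b below 0.037 m and angle between each of grip_b, grip_a, grip_c's own z axis and vertical below 0.06 rad and linear speed of holder_b below 0.02 m/s and distance of each of grip_a, grip_c from where it was at the start of the episode below 0.015 m); the robot touches nothing.
It fails at once if a leaf is loaded with more than 24 N (contact force between any of leaf_a, leaf_b, leaf_c and anything else above 24 N).
It fails at once if a sound holder is moved out of its bay (more than 20 mm) (distance of any of grip_a, grip_c from where it was at the start of the episode above 0.02 m).
It fails at once if a brass weight is knocked away (more than 20 mm) (distance of any of weight_500, weight_200, weight_100 from where it was at the start of the episode above 0.02 m).
It fails at once if the weak holder is let go in the air instead of being set down (height (world z) of grip_b above 0.054 m and contact force between holder_b and the fingers below 0.01 N).
It also fails if it takes over 67 s, if anything falls off the work surface, if the arm or the gripper's body presses on something with over 40 N, if the wrist force passes 120 N, or if a joint passes its speed limit or range.

### The arm

A 6-joint arm with a two-finger parallel gripper is mounted at the origin on a cart in front of the work surface, level with it; the furniture and walls round the work are solid. World frame = base frame: x ahead of the robot, y to its left, z up, the work surface at z = 0. Lengths are in mm, angles in degrees, forces in N, time in s.
With the tool pointing down it reaches from about 250 to 775 mm from the base axis. Payload 4 kg.
Tool frame: the origin (TCP) lies midway between the tips of the shut fingers; the grasp point (between the pads) lies 19 mm behind it (bot.grip_depth is the distance from the TCP to the grasp point, in mm); z points along the fingers, y is the direction in which the jaws open and shut (so a half turn about z gives the same grasp; the last joint's range is limited). The gripper opens to 85 mm and grips with 20 to 120 N. Pads are 22 mm wide; open, the fingers measure 114 mm over their backs; the gripper's body (76 mm by 85 mm) begins 54 mm behind the grasp point. The pads swing forward as they close: fully open they stand 13 mm farther back than shut.
Start: joints at [-77.584, 4.996, 78.535, -0, 96.463, -5.907], TCP at [172.905, -522.135, 201.241] pointing down, gripper open.
Joint ranges: [-177.83, 177.83], [-43.37, 116.18], [15.69, 146.23], [-61.86, 241.86], [9.47, 152.12], [-147.06, 147.06]. Speed limits (degrees/s): [159.86, 159.86, 180, 180, 180, 180].

### API

Orientations are given as [roll, pitch, yaw] about the fixed x, y, z axes, in that order (R = Rz(yaw) Ry(pitch) Rx(roll)).
In Python, from cell import bot, kinematics, telemetry, imaging gives the robot as it stands. The module is installed in compiled form; this text tells all that it offers. Calls block until the motion is done:
- bot.goto(position, orientation): joint-space move of the TCP to a pose.
- bot.servo_line(position, rotation=None, speed=150, stop_force=None): straight line of the TCP; rotation=None keeps the orientation; speed is the mean speed in mm/s. With stop_force (N) it stops when the force on the tool has changed by that much, and returns True; else False.
- bot.goto_joints(angles): joint-space move.
- bot.open_jaws() and bot.grab(): open the fingers fully, or close them until they stop; the grip force is fixed at half the most.
- bot.sleep(seconds).
- kinematics.ik(position, orientation): joint angles nearest the present ones, or None.
- telemetry.sense(): the state.
- imaging.snapshot(name): name is "scene" or "top"; returns a dict with "frame" (384x512x3 uint8, blue, green, red), "fx", "fy", "cx", "cy" (pixels), "k1" (the pictures are not rectified: a ray, as slopes to the right and down, at radius r is drawn at 1 + k1 r^2 times it, then the intrinsics apply), "R" (3x3) and "t" (3): a world point X has camera coordinates R X + t. Camera axes: x right, y down, z forward; pixel columns grow to the right and rows downward; lengths in mm; the calibration is good to about 2 mm. A picture is of the moment at which its call begins. There is no depth.
A pose or a line that the arm cannot do raises bot.Unreachable and nothing moves.
- bot.finish_job(): hands the job in, once; it reports no verdict.
The state is a dict: "time_s": time; "joints": joint angles; "qd": joint speeds; "effort": joint torques, N m; "tool_pos": TCP position; "tool_rot": TCP orientation; "ft_force": force on the tool from outside, world axes, zero at the start; "wrist_torque": the same for the moment, N m; "grip_width": opening from 0.0 (shut) to 1.0 (fully open).
Only numpy, scipy, OpenCV 4.12 (cv2) and the standard library are available. Lean on these libraries where they do the work, as an engineer would, in place of code of your own. Each camera call takes 0.05 s, during which the arm holds its last target. There are 200 camera calls.

## Working session

There is one attempt and no reset: what is moved stays moved. The work goes in short steps, each a Python script; the robot and the scene stay as the last script left them, time stands still between calls to the robot, and variables do not carry over. Pictures are saved under pics/ and viewed, on a budget of 10 in all, crops included, one or two more only if the job needs it, and the job is handed in when it is done.

```bash
mkdir -p pics; cat > h.py <<'E'
import numpy as np, cv2
from cell import bot, kinematics, telemetry, imaging
def ray(s,u,v):
    K=np.array([[s['fx'],0,s['cx']],[0,s['fy'],s['cy']],[0,0,1.]])
    p=cv2.undistortPoints(np.array([[[u,v]]],float),K,np.array([s['k1'],0,0,0.]))[0,0]
    R=np.array(s['R']);t=np.array(s['t'])
    return -R.T@t, R.T@np.array([p[0],p[1],1])
def onz(s,u,v,z):
    c,d=ray(s,u,v); return c+d*(z-c[2])/d[2]
E
python3 - <<'E'
from h import *
for n in('scene','top'):
    s=imaging.snapshot(n); cv2.imwrite(f'pics/{n}0.png',cv2.resize(s['frame'],None,fx=1.5,fy=1.5)); print(n,s['fx'],s['k1'],-np.array(s['R']).T@s['t'])
    np.save(f'pics/{n}0.npy',s,allow_pickle=True)
print(telemetry.sense())
E
```

```text
scene 465.82297980274575 -0.08549744772171025 [-290.31151521  884.03820056 1020.01039313]
top 430.048660906186 -0.05994718819727145 [ 222.42204337   55.90785784 1383.39931861]
{'time_s': 0.1, 'joints': array([-7.75855664e+01,  5.03660746e+00,  7.86201306e+01, -5.34966525e-04,
        9.64639324e+01, -5.90874684e+00]), 'qd': array([ 0.00369811, -0.20620643, -0.29165377, -0.06010806, -0.08716505,
        0.08102295]), 'effort': array([ 2.29848723e-03, -3.53015256e+01, -3.14218640e+01, -1.43342294e-05,
        7.96241598e-03,  6.49743853e-06]), 'tool_pos': array([ 172.76868118, -521.59091493,  200.10391108]), 'tool_rot': array([-1.79879916e+02, -1.18934659e-02,  1.83231083e+01]), 'ft_force': array([ 0.84750251,  0.30473689, -0.57025244]), 'wrist_torque': array([-0.0212269 ,  0.00985629,  0.02025865]), 'grip_width': 0.9979319075886098}
```

View pics/top0.png

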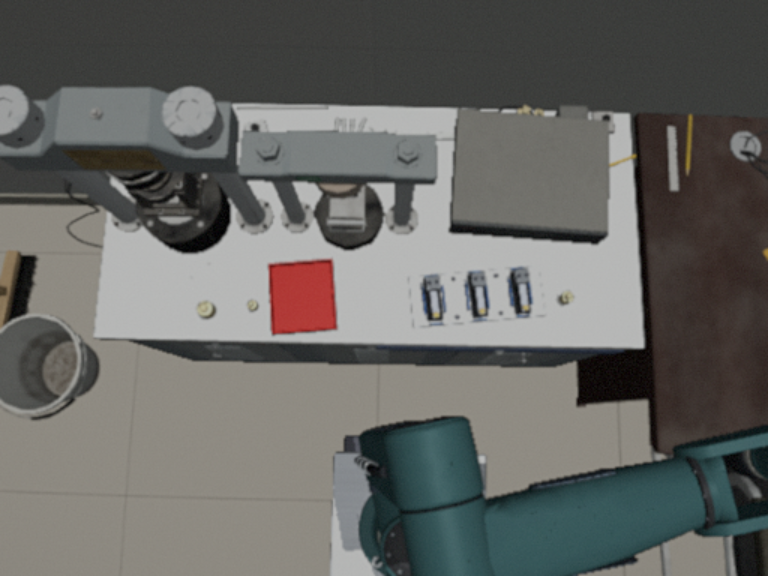

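View pics/scene0.png

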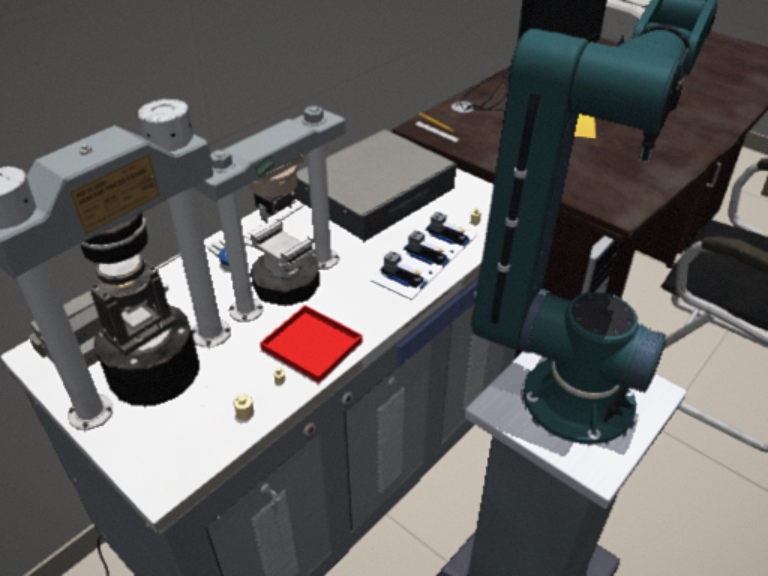

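The top view (shown at 1.5x) has the stand at about (478,297) with three holders, the tray at (303,297), and weights at (205,309), (252,305) and (567,297). A large grey box stands behind the stand. Next I'll measure these by colour.

```bash
python3 - <<'E'
from h import *
T=np.load('pics/top0.npy',allow_pickle=True).item();S=np.load('pics/scene0.npy',allow_pickle=True).item()
a=cv2.resize(T['frame'][172:222,268:388],None,fx=6.5,fy=6.5,interpolation=cv2.INTER_CUBIC)
b=cv2.resize(S['frame'][135:200,245:365],None,fx=4.,fy=4.,interpolation=cv2.INTER_CUBIC)
c=np.zeros((590,780,3),np.uint8);c[:a.shape[0]]=a[:,:780];c[328:328+260,:b.shape[1]]=b;cv2.imwrite('pics/crop.png',c)
for n,s,roi in(('top',T,(160,240,100,420)),('scene',S,(130,290,100,360))):
    f=s['frame'];h=cv2.cvtColor(f,cv2.COLOR_BGR2HSV);m0=np.zeros(f.shape[:2],np.uint8);m0[roi[0]:roi[1],roi[2]:roi[3]]=255
    for col,lo,hi in(('red',(0,150,60),(8,255,255)),('brass',(15,70,60),(38,255,255)),('blue',(100,90,30),(130,255,255))):
        m=cv2.inRange(h,lo,hi)&m0
        k,_,st,ce=cv2.connectedComponentsWithStats(m)
        for i in range(1,k):
            if st[i,4]<(3 if col=='brass' else 6):continue
            z={'red':11,'brass':41,'blue':15}[col]
            print(n,col,ce[i].round(1),st[i],onz(s,*ce[i],z).round(0)[:2])
        if col=='red':
            r=cv2.minAreaRect(cv2.findNonZero(m));print([onz(s,*p,22).round(0)[:2] for p in cv2.boxPoints(r)])
E
```

```text
top red [201.1 197.7] [ 180  174   44   48 1913] [477. 238.]
[array([546., 313.]), array([557., 176.]), array([406., 162.]), array([396., 296.])]
top brass [350.1 204.9] [349 204   3   3   8] [ 458. -241.]
top brass [141.2 208.5] [140 207   3   4   4] [433. 422.]
top brass [321.  206.7] [320 206   3   3   7] [ 450. -147.]
top brass [290.3 209.7] [288 209   5   3  11] [438. -50.]
top blue [340.1 190.7] [339 187   3   9  12] [ 509. -214.]
top blue [323.8 197.7] [323 191   3  14  16] [ 484. -161.]
top blue [282.9 200.2] [282 193   3  15  28] [473. -28.]
top blue [353.  198.5] [353 196   1   6   6] [ 484. -256.]
top blue [293.7 232.3] [290 232   8   2  11] [370. -63.]
top blue [403.4 234.4] [397 234  14   2  20] [ 369. -418.]
scene red [207.3 228.4] [ 174  204   67   51 1868] [477. 240.]
[array([486., 427.]), array([612., 180.]), array([404., 164.]), array([312., 399.])]
scene brass [101.7 130.7] [100 130   6   3  11] [1133.  169.]
scene brass [316.9 144.2] [315 140   5   9  37] [ 466. -303.]
scene brass [308. 153.] [307 152   3   3   5] [ 458. -238.]
scene brass [293.5 166. ] [293 165   2   3   6] [ 450. -144.]
scene brass [278.  180.5] [277 180   3   2   6] [440. -49.]
scene brass [185.7 250.9] [183 247   6   9  39] [435. 361.]
scene brass [160.9 267.4] [158 266   7   4  19] [441. 446.]
scene brass [162.9 274.5] [157 268  12  12  82] [418. 459.]
scene blue [295.2 158. ] [288 155  15   7  41] [ 493. -213.]
scene blue [309.9 160.7] [308 159   5   5  15] [ 445. -235.]
scene blue [148.9 170.8] [146 165   7  12  50] [829. 185.]
scene blue [280.9 171.5] [274 168  15   8  41] [ 483. -118.]
scene blue [296.4 173.9] [294 172   5   5  14] [ 434. -143.]
scene blue [265.4 186. ] [258 182  16   9  46] [472. -24.]
scene blue [281.2 188.4] [279 187   5   4  13] [425. -49.]
scene blue [290.6 215.4] [265 186  55  56 684] [322.  31.]
```

View pics/crop.png

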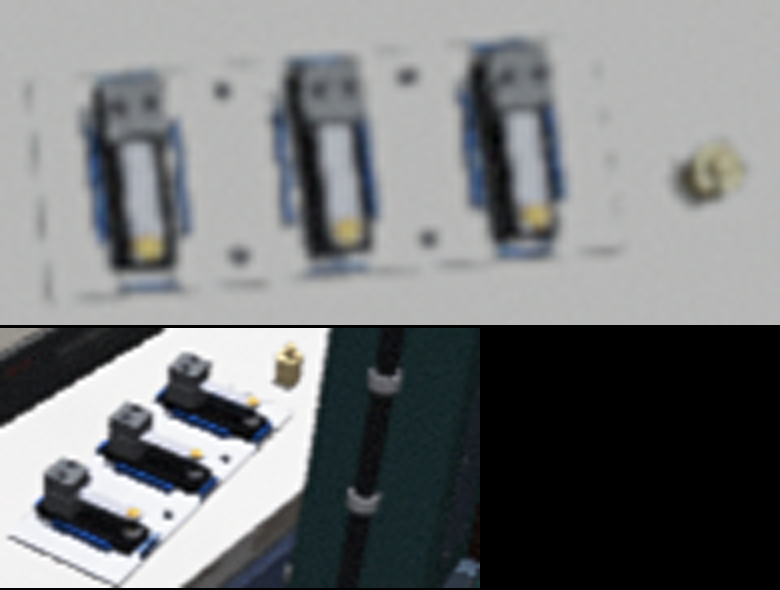

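Rivets found at z=41; the two views agree to within 3 mm: left (439,-49.5), middle (450,-145.5), right (458,-239.5). Spacing is about 95.5 mm, as it should be, and the stand yaw comes out near 5.7°. The tray is at (477,239). I'll check the yaw against the block tops and check reach, then go.

```bash
cat >> h.py <<'E'
TIPS=np.array([[439,-49.5],[450,-145.5],[458,-239.5]])
d=TIPS[0]-TIPS[2]; PSI=np.degrees(np.arctan2(-d[0],d[1]))
ux=np.array([np.cos(np.radians(PSI)),np.sin(np.radians(PSI))])
def fz(n=4):
    return np.mean([ (telemetry.sense()['ft_force'][2],bot.sleep(0.01))[0] for _ in range(n)])
def press(i,yaw):
    x,y=TIPS[i]; bot.servo_line([x,y,50],speed=80); bot.sleep(.2); f0=fz(); log=[]; z=45.; hit=0
    while z>24:
        z-=1.0 if not log or log[-1][1]<.3 or len(log)<4 else .7
        bot.servo_line([x,y,z],speed=15); s=telemetry.sense(); f=fz()-f0; log.append((s['tool_pos'][2],f))
        if len(log)>2 and f>2:
            k=(log[-1][1]-log[-2][1])/(log[-2][0]-log[-1][0]+1e-6); hit+=k>2.5
        if f>13.5 or (hit>=2 and f>6.5): break
    t=telemetry.sense()['time_s']; bot.sleep(.5); print('tip',i,'hold F',fz()-f0,telemetry.sense()['tool_pos'],t)
    print([(round(a,1),round(b,2)) for a,b in log])
    bot.servo_line([x,y,60],speed=60); print('after',fz()-f0)
E
python3 - <<'E'
from h import *
T=np.load('pics/top0.npy',allow_pickle=True).item()
print(PSI)
for (u,v),t in zip([(131,105),(327,90),(515,73)],TIPS):
    p=onz(T,268+u/6.5-.4,172+v/6.5-.4,57)[:2]; e=p-t; print(p,np.linalg.norm(e),np.degrees(np.arctan2(e[1],e[0])),t+67*ux)
for t in TIPS: print(kinematics.ik([*t,60],[180,0,PSI]))
for p in ([477,238,60],[525,-43,40]): print(kinematics.ik(p,[180,0,PSI]))
E
```

```text
5.710593137499642
[505.95532268 -40.01416956] 67.623932262566 8.063659791768043 [505.66749174 -42.83325083]
[ 515.40906742 -135.62139873] 66.1508341905715 8.588361419254685 [ 516.66749174 -138.83325083]
[ 525.86492899 -228.06938327] 68.82083685740899 9.560699032790327 [ 524.66749174 -232.83325083]
[-1.37941099e+01 -4.71185496e+00  1.04618114e+02 -2.54444375e-14
  8.00937412e+01  7.04952969e+01]
[-2.47912368e+01 -6.25484194e-01  1.00711654e+02 -2.54444375e-14
  7.99138300e+01  5.94981701e+01]
[-3.38933844e+01  4.93812285e+00  9.49501478e+01 -2.54444375e-14
  8.01117293e+01  5.03960225e+01]
[ 2.04220779e+01  6.95247863e+00  9.27387436e+01 -2.54444375e-14
  8.03087778e+01  1.04711485e+02]
[-1.08506693e+01  7.17751107e+00  9.49165369e+01 -2.54444375e-14
  7.79059520e+01  7.34387376e+01]
```

```bash
python3 - <<'E'
from h import *
bot.grab()
bot.goto([*TIPS[0],120],[180,0,PSI]); print(telemetry.sense()['tool_pos'],telemetry.sense()['grip_width'])
s=imaging.snapshot('scene'); cv2.imwrite('pics/s1.png',cv2.resize(s['frame'][100:230,220:380],None,fx=4,fy=4))
press(0,PSI); print(telemetry.sense()['time_s'])
E
```

```text
[439.2040128  -50.19813828 120.19926743] -0.0029791402916483447
tip 0 hold F 0.2212559470566215 [438.99143843 -49.4986139   23.69773592] 11.25
[(np.float64(43.8), np.float64(0.47)), (np.float64(43.0), np.float64(-0.2)), (np.float64(41.9), np.float64(0.13)), (np.float64(40.9), np.float64(0.04)), (np.float64(39.9), np.float64(0.84)), (np.float64(39.2), np.float64(0.13)), (np.float64(38.2), np.float64(0.05)), (np.float64(37.2), np.float64(0.46)), (np.float64(36.5), np.float64(0.21)), (np.float64(35.5), np.float64(0.46)), (np.float64(34.8), np.float64(0.48)), (np.float64(34.1), np.float64(0.32)), (np.float64(33.5), np.float64(0.37)), (np.float64(32.7), np.float64(-0.07)), (np.float64(31.7), np.float64(0.24)), (np.float64(30.7), np.float64(0.28)), (np.float64(29.7), np.float64(0.44)), (np.float64(29.0), np.float64(0.23)), (np.float64(28.0), np.float64(-0.09)), (np.float64(27.0), np.float64(0.75)), (np.float64(26.3), np.float64(0.58)), (np.float64(25.6), np.float64(0.24)), (np.float64(24.6), np.float64(0.17)), (np.float64(23.6), np.float64(0.34))]
after -0.23359235239105383
12.575
```

There was no contact down to z=23.7. I'll look from close by, with the tool held just above the expected rivet.

```bash
python3 - <<'E'
from h import *
bot.servo_line([*TIPS[0],45],speed=80)
s=imaging.snapshot('scene');t=imaging.snapshot('top')
np.save('pics/s2.npy',s);np.save('pics/t2.npy',t)
a=cv2.resize(s['frame'][130:205,230:330],None,fx=6,fy=6,interpolation=cv2.INTER_CUBIC)
b=cv2.resize(t['frame'][170:225,270:300],None,fx=6,fy=6,interpolation=cv2.INTER_CUBIC)
c=np.zeros((450,790,3),np.uint8);c[:,:600]=a;c[:b.shape[0],605:785]=b
cv2.imwrite('pics/c2.png',c)
R,tt=np.array(s['R']),np.array(s['t'])
q=R@np.array([*telemetry.sense()['tool_pos']])+tt; p=q[:2]/q[2];p*=1+s['k1']*(p@p);print(p*[s['fx'],s['fy']]+[s['cx'],s['cy']], telemetry.sense()['time_s'])
E
```

```text
[278.28837901 179.59721197] 13.0083
```

View pics/c2.png

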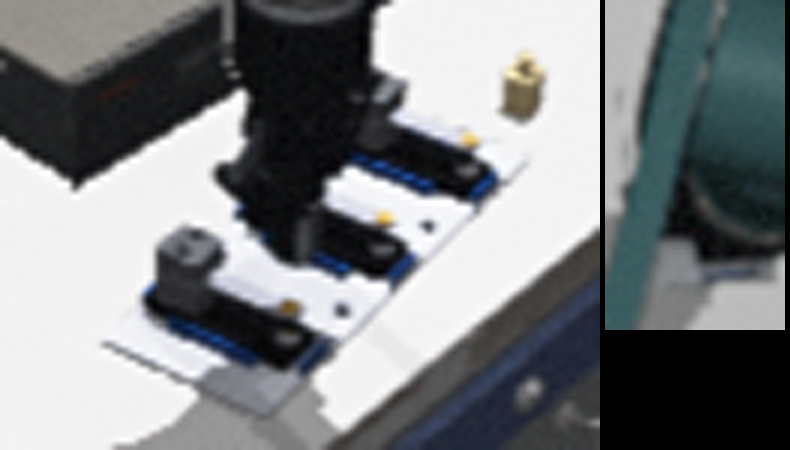

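The close view doesn't show the finger tip where it should be. The dark tip ends near scene pixel (279,173), but the reported TCP projects to (278.3,179.6). The tip looks 20–25 mm higher than reported, with the lateral position correct. I'll check this at z=24 before going lower.

```bash
python3 - <<'E'
from h import *
print(bot.grip_depth,telemetry.sense()['grip_width'])
bot.servo_line([*TIPS[0],24],speed=60); bot.sleep(.2)
s=imaging.snapshot('scene');np.save('pics/s3.npy',s)
s2=np.load('pics/s2.npy',allow_pickle=True).item()
f=lambda q:cv2.resize(np.clip(q['frame'][130:200,255:305].astype(float)*1.8,0,255).astype(np.uint8),None,fx=8,fy=8,interpolation=cv2.INTER_CUBIC)
c=[]
for q,z in((s2,45),(s,24)):
    im=f(q)
    for zz in (z,z+20):
        w=np.array(q['R'])@np.array([*TIPS[0],zz])+q['t'];p=w[:2]/w[2];p*=1+q['k1']*(p@p);p=p*[q['fx'],q['fy']]+[q['cx'],q['cy']]
        u=((p-[255,130]+.5)*8).astype(int); cv2.circle(im,tuple(map(int,u)),3,(0,0,255) if zz==z else (0,255,0),-1); print(zz,p)
    c.append(im)
cv2.imwrite('pics/c3.png',np.hstack(c)[:600,:800]);st=telemetry.sense();print(st['tool_pos'],st['tool_rot'],st['ft_force'],st['time_s'])
E
```

```text
18.700000000000003 -0.002052188612862911
45 [278.28135001 179.57785037]
65 [278.48067058 174.84807955]
24 [278.075157   184.45968641]
44 [278.27145988 179.81226473]
[439.32260712 -49.59629789  24.38058678] [ 1.79983092e+02 -4.22343474e-02  5.71093433e+00] [0.54401062 0.00283631 1.38321336] 13.7583
```

View pics/c3.png

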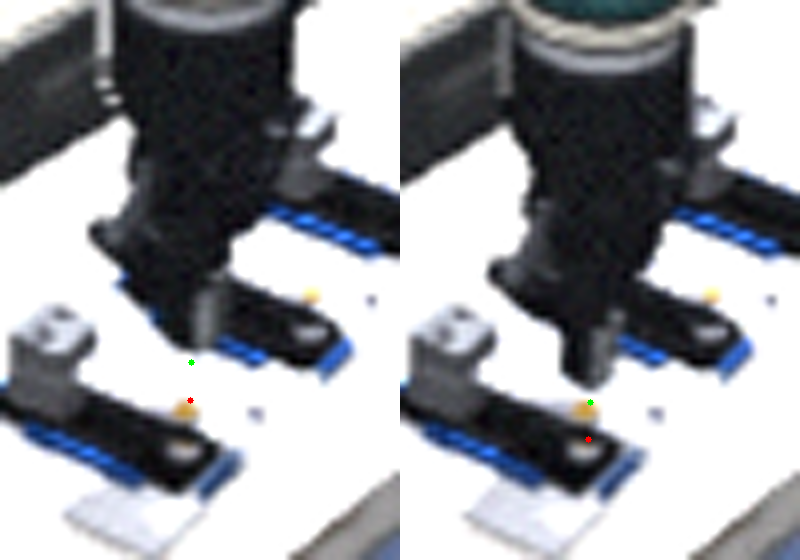

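```bash
python3 - <<'E'
from h import *
s=np.load('pics/scene0.npy',allow_pickle=True).item()
for zz in (201,214,230,245):
    w=np.array(s['R'])@np.array([172.8,-521.8,zz])+s['t'];p=w[:2]/w[2];p*=1+s['k1']*(p@p);print(zz,p*[s['fx'],s['fy']]+[s['cx'],s['cy']])
print(onz(s,278.3,176.9,24),onz(s,278.3,176.9,58))
a=np.clip(s['frame'][60:130,400:460].astype(float)*1.8,0,255).astype(np.uint8)
cv2.imwrite('pics/c4.png',cv2.resize(a,None,fx=8,fy=8,interpolation=cv2.INTER_CUBIC))
E
```

```text
201 [428.05116764 111.62262588]
214 [428.92353497 108.32321082]
230 [430.00686142 104.21762852]
245 [431.03221588 100.32319775]
[463.7322758  -80.64084323  24.        ] [437.9920937  -47.71037613  58.        ]
```

View pics/c4.png

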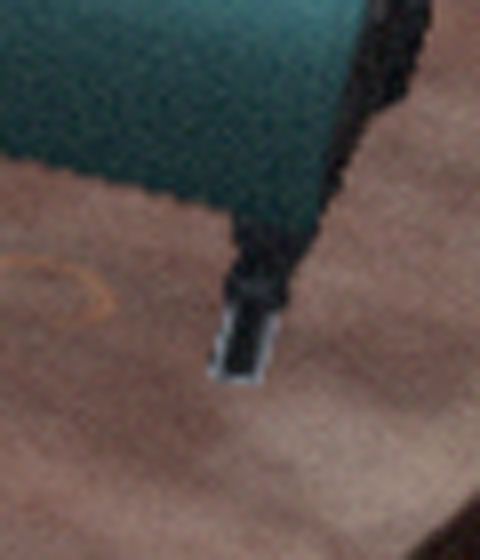

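The picture is ambiguous between a height offset and a lateral one. I'll settle it by touching the bare bench gently at (440,60) and taking a picture while in contact, when the tip height is known to be 0.

```bash
python3 - <<'E'
from h import *
P=[440,60]
bot.servo_line([*TIPS[0],70],speed=100)
bot.servo_line([*P,70],speed=150); bot.servo_line([*P,12],speed=80); bot.sleep(.1)
r=bot.servo_line([*P,-40],speed=18,stop_force=4)
st=telemetry.sense();print(r,st['tool_pos'],st['ft_force'],st['joints'])
s=imaging.snapshot('scene');np.save('pics/s5.npy',s)
bot.servo_line([*P,60],speed=100);print(telemetry.sense()['time_s'])
im=cv2.resize(np.clip(s['frame'][150:220,230:320].astype(float)*1.8,0,255).astype(np.uint8),None,fx=8,fy=8,interpolation=cv2.INTER_CUBIC)
for x,y,z in [(440,60,0),(440,60,30)]:
    q=s;w=np.array(q['R'])@np.array([x,y,z])+q['t'];p=w[:2]/w[2];p*=1+q['k1']*(p@p);p=p*[q['fx'],q['fy']]+[q['cx'],q['cy']];print(p)
    cv2.circle(im,tuple(map(int,(p-[230,150]+.5)*8)),3,(0,0,255) if z==0 else (0,255,0),-1)
cv2.imwrite('pics/c5.png',im)
E
```

```text
True [440.00660889  60.0046886  -30.04212197] [-0.88760007 -0.76220545  3.82051525] [ 4.43463007e-01  1.55899878e+00  1.09901605e+02 -4.64390149e-04
  6.85497410e+01  8.47324462e+01]
19.3917
[255.9119073  206.37858151]
[255.92874223 199.44560597]
```

View pics/c5.png

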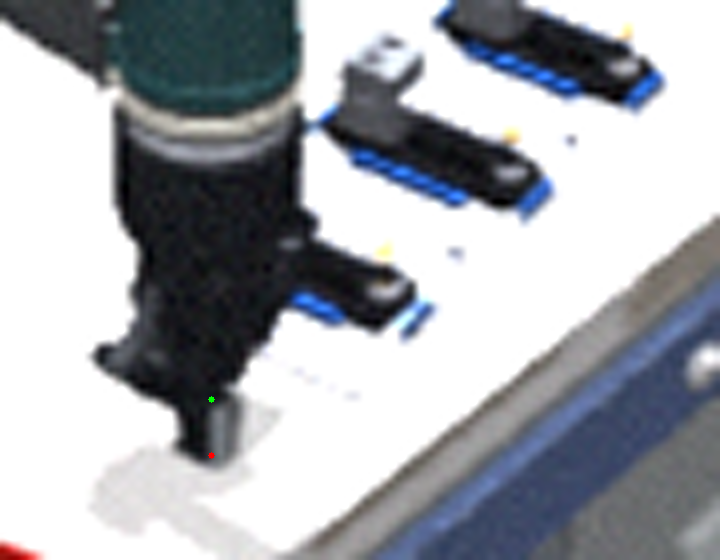

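That settles it. With the tip on the bench (z=0) the robot reports z=-30, and the lateral position is exact. So the real tip is 30 mm higher than reported, and I'll subtract 30 mm from every commanded height.

```bash
cat >> h.py <<'E'
ZO=30.
def press(i):
    x,y=TIPS[i]; bot.servo_line([x,y,48-ZO],speed=100); bot.sleep(.15); f0=fz(); log=[]; z=43.5; hit=0
    while z>27:
        z-=1.2 if z>34.5 else .6
        bot.servo_line([x,y,z-ZO],speed=20); a=telemetry.sense()['tool_pos'][2]+ZO; f=fz()-f0; log.append((round(float(a),2),round(float(f),2)))
        if len(log)>3 and f>2.5 and z<35:
            k=(log[-1][1]-log[-3][1])/(log[-3][0]-log[-1][0]+1e-6); hit=k>2.8
        if f>13.5 or (hit and f>7.5): break
    bot.sleep(.5); print('tip',i,'hold F',fz()-f0,telemetry.sense()['tool_pos']+[0,0,ZO]); print(log)
    bot.servo_line([x,y,75-ZO],speed=100); print('t',telemetry.sense()['time_s'])
E
python3 - <<'E'
from h import *
bot.servo_line([*TIPS[0],75-ZO],speed=150); press(0)
E
```

```text
tip 0 hold F 10.71358991714349 [439.29774353 -49.60578571  33.3658632 ]
[(42.09, 0.09), (41.09, 0.19), (40.11, 1.21), (38.91, 2.54), (37.69, 3.86), (36.55, 5.22), (35.53, 6.0), (34.54, 7.28), (34.06, 7.35), (33.65, 8.38), (33.42, 10.8)]
t 25.2833
```

The left leaf is sound at about 1.15 N/mm, and it reached its stop after about 7.4 mm, held at 10.7 N. Next come the middle and right leaves.

```bash
python3 - <<'E'
from h import *
for i in (1,2):
    bot.servo_line([*TIPS[i],75-ZO],speed=150); press(i)
E
```

```text
tip 1 hold F 13.159686592592413 [ 450.64686155 -145.72599218   30.40861858]
[(42.07, 0.02), (41.05, -0.24), (40.06, 1.34), (38.88, 2.58), (37.66, 3.1), (36.47, 4.65), (35.38, 5.16), (34.38, 6.4), (33.9, 7.23), (33.42, 7.24), (32.91, 7.62), (32.42, 8.11), (31.92, 8.22), (31.44, 9.16), (30.94, 9.24), (30.67, 11.17), (30.43, 13.16)]
t 32.825
tip 2 hold F 8.333148074128664 [ 458.40493245 -239.66328472   31.31523102]
[(42.07, 0.14), (41.07, 0.16), (39.98, 0.17), (38.76, 1.1), (37.57, 1.51), (36.38, 1.83), (35.15, 3.22), (33.95, 2.89), (33.41, 3.12), (32.79, 3.66), (32.34, 4.45), (31.95, 5.72), (31.65, 6.98), (31.33, 8.82)]
t 39.4833
```

The right leaf is the weak one at about 0.43 N/mm, with its stop at about 8.5–9 mm. The middle one is sound at about 1 N/mm. I'll check the right block's position in the scene view, then grasp and lift.

```bash
python3 - <<'E'
from h import *
s=np.load('pics/scene0.npy',allow_pickle=True).item()
print('scene block',onz(s,245+190/4-.4,135+(357-328)/4-.4,57))
G=np.array([525,-231.])
bot.open_jaws()
bot.servo_line([*G,95-ZO],[180,0,PSI+.8],speed=150)
print('stop',bot.servo_line([*G,20-ZO],speed=50,stop_force=6),telemetry.sense()['tool_pos'])
bot.grab(); st=telemetry.sense();print(st['grip_width']*85,st['tool_pos'],st['ft_force'],st['time_s'])
bot.servo_line([*G,100-ZO],speed=80)
st=telemetry.sense();print(st['grip_width']*85,st['ft_force'],st['time_s'])
s=imaging.snapshot('scene');cv2.imwrite('pics/g.png',cv2.resize(np.clip(s['frame'][90:210,230:370].astype(float)*1.5,0,255).astype(np.uint8),None,fx=4,fy=4,interpolation=cv2.INTER_CUBIC))
E
```

```text
scene block [ 528.94815038 -236.17581676   57.        ]
stop False [ 525.30394759 -231.1455331    -9.55344897]
29.513000679682026 [ 525.38176508 -231.30084228   -9.6164121 ] [-1.15945494e-03 -8.86602616e-02  1.22219505e+00] 43.0833
29.16053969098438 [-0.2696588   0.54727003 -2.8983149 ] 44.2333
```

View pics/g.png

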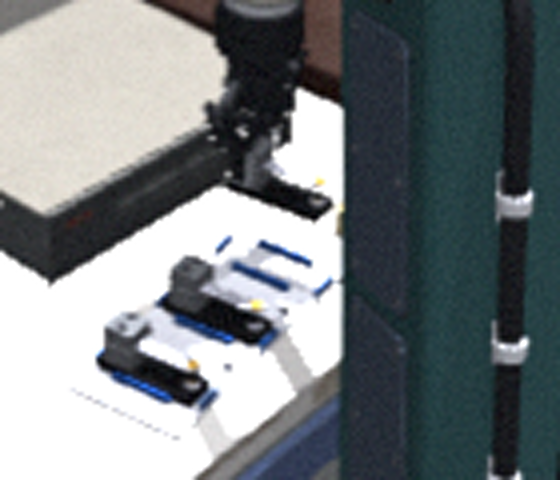

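The holder is held at 29.2 mm jaw width, level, and the wrist carries about 2.9 N, which fits 0.28 kg. The right bay is empty at crop (275,270) and the other two holders stand in theirs. Next I'll carry it to the tray and set it down by feel.

```bash
python3 - <<'E'
from h import *
D=[505,241]
bot.servo_line([*D,100-ZO],[180,0,PSI],speed=170)
bot.servo_line([*D,26-ZO],speed=80); bot.sleep(.2)
r=bot.servo_line([*D,13.5-ZO],speed=10,stop_force=4)
st=telemetry.sense();print(r,st['tool_pos'],st['ft_force'],st['time_s'])
bot.open_jaws()
bot.servo_line([*D,110-ZO],speed=70); bot.servo_line([430,60,200],speed=200)
s=imaging.snapshot('scene');np.save('pics/s9.npy',s);print(telemetry.sense()['time_s'],telemetry.sense()['grip_width'])
cv2.imwrite('pics/f.png',cv2.resize(np.clip(s['frame'][130:290,140:340].astype(float)*1.3,0,255).astype(np.uint8),None,fx=3.7,fy=3.7,interpolation=cv2.INTER_CUBIC))
E
```

```text
True [505.02569094 241.0005561  -11.64500179] [0.51920568 0.67258901 4.96001774] 49.275
52.7 0.9990475479193683
```

View pics/f.png

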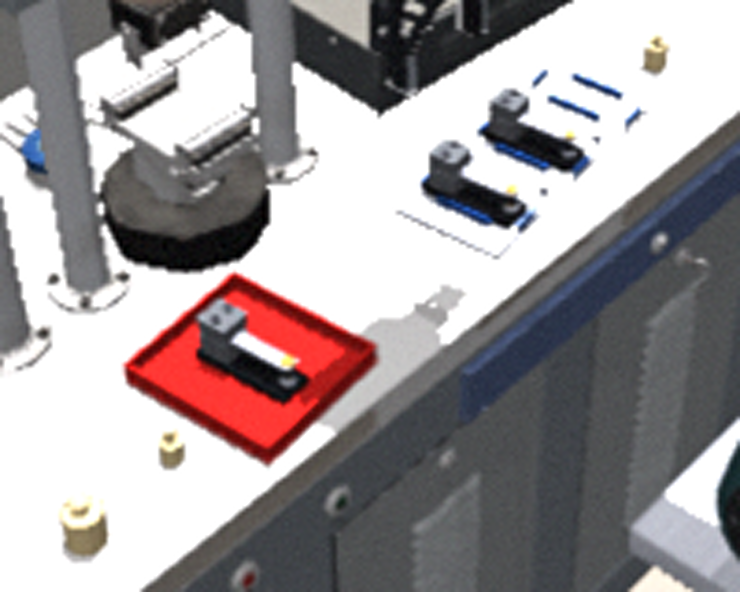

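The holder stands flat in the tray near crop (250,350). The touchdown height is 2.0 mm below the grasp height, exactly the difference between the 6 mm plate and the 4 mm tray floor. The other two holders and all three weights look undisturbed.

```bash
python3 -c "
from h import *
bot.finish_job()"
```

```text
the job is handed in; nothing more can be done
```

I pressed the three leaves left to right, found the weak one in the right bay, and set that holder down in the red tray. I handed the job in at about 53 s of the 67 s allowed; it reports no verdict.

| Bay | Stiffness (N/mm) | Stop reached at (mm) | Force at end of 0.5 s hold (N) | Result |
|---|---|---|---|---|
| Left | about 1.15 | about 7.4 | 10.7 | sound |
| Middle | about 1.0 | about 10 | 13.2 | sound |
| Right | about 0.43 | about 8.5–9 | 8.3 | weak |

- **Set-down:** The weak holder touched down 2.0 mm below its grasp height. That matches the tray floor being 2 mm lower than the stand plate, so it is sitting flat.
- **Last picture:** The weak holder is upright inside the tray and the gripper is clear of everything. The other two holders are in their bays and the three weights look untouched. I judged the holders and weights by eye and did not re-measure their positions.
- **Disagreement found:** The reported tool height was 30 mm too low, so my first press met nothing. I confirmed this by touching the bare bench, where the robot reported z = -30 mm, and corrected every height after that. The cause is unknown.
- **Smaller mismatch:** The two camera views put the right holder's clamp block up to 8 mm apart in y. I aimed between them; the jaws closed to 29.5 mm on the 30 mm block and showed little side force.

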